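# Wipe the wax offcuts off the trimming plate into its waste well

### The job

Clear the wax trimming station: swing the red latch lever on the lid aside so that the sprung lid of the waste well stands open, then use the blue scraper block to wipe all four wax offcuts along the steel plate into the well. Afterwards stand the scraper upright on the bench, off the station, and leave the lid open. Do not touch the wax with the gripper, and leave the petri dish, staining jar, timer and slide box where they are.

Things in the scene. Friction and masses are not known exactly. Their poses are not given: they have to be found in the camera images.
- station: white bench-top wax trimming station, fixed, 154 (x) x 300 (y) x 63 (z) mm; origin under the middle of its footprint, z up. Steel plate on top, its surface 55 mm above the origin, spanning x -65..65 and y -45..138 mm; rims 8 mm high on both long sides and at the +y end, none at y = -45 mm, where the waste well begins
- plate_edge (a point): middle of the plate's open edge over the well, on the plate's surface; axes as the station's. Offcuts are wiped past it towards -y
- well (a point): centre of the well's floor; axes as the station's. The well is 130 (x) x 95 (y) mm, 43 mm deep below the plate, at first covered by a grey lid level with the plate
- lid (a joint): sprung grey lid of the well, 93 mm long, hinged at the station's y = -142 mm edge; 0 closed, up to 1.75 rad fully open (standing up, leaning outward). The spring opens it by itself once the latch lever is free and nothing lies on it
- latch (a joint): red latch lever that lies on the lid and turns about the lid's normal on a pivot at station x = -34, y = -94 mm. 0 (lever along the station's x, its tongue under the steel keeper at the front wall) to 1.45 rad; grows as the tab end swings towards the station's -y (towards the lid's hinge). It is free of the keeper above about 0.8 rad
- latch_tab (a point): top centre of the upright tab at the end of the latch lever, 50 mm from the pivot, the tab being 14 mm along the lever, 8 mm thick and 22 mm high; the lid lies 28 mm below this point. On closed lid and latch the tab's top is 83 mm above the bench
- scraper: blue scraper block standing on its foot; origin at the centre of its underside, z up. Foot 108 (x) x 34 (y) x 22 (z) mm with a steel edge along both long sides; on it an upright grip, 84 (x) x 22 (y) mm, reaching up to z = 64 mm (grip it across y, best at z = 47 mm). It fits between the plate's rims with its x along the station's x. About 0.2 kg
- wax1: irregular yellowish wax offcut, about 36 x 28 x 12 mm, lying loose on the plate; origin at the centre of its underside
- wax2: irregular yellowish wax offcut, about 36 x 28 x 12 mm, lying loose on the plate; origin at the centre of its underside
- wax3: irregular yellowish wax offcut, about 36 x 28 x 12 mm, lying loose on the plate; origin at the centre of its underside
- wax4: irregular yellowish wax offcut, about 36 x 28 x 12 mm, lying loose on the plate; origin at the centre of its underside
- petri_dish: the red-brown closed petri dish, 62 mm across, 15 mm high, a bystander; origin under its middle
- staining_jar: the screw-lid staining jar with violet contents, 53 mm across, 98 mm high, a bystander; origin under its middle
- timer: the white bench timer, 66 x 66 x 20 mm, a bystander; origin under its middle
- slide_box: the teal microscope slide box, 106 x 175 x 39 mm, a bystander; origin under its middle

How it is judged:
By the outcome, as a careful person would: the job done as asked, in the order asked, and still so for the second after the job is handed in, with the robot touching nothing.
It also fails if it takes over 58 s, if anything falls off the work surface, if the arm or the gripper's body presses on something with over 40 N, if the wrist force passes 120 N, or if a joint passes its speed limit or range.

### The arm

A 6-joint arm with a two-finger parallel gripper is mounted at the origin on a cart in front of the work surface, level with it; the furniture and walls round the work are solid. World frame = base frame: x ahead of the robot, y to its left, z up, the work surface at z = 0. Lengths are in m, angles in degrees, forces in N, time in s.
With the tool pointing down it reaches from about 0.35 to 0.725 m from the base axis. Payload 6 kg.
Tool frame: the origin (TCP) lies midway between the tips of the shut fingers; the grasp point (between the pads) lies 19 mm behind it; z points along the fingers, y is the direction in which the jaws open and shut (so a half turn about z gives the same grasp; the last joint's range is limited). The gripper opens to 85 mm and grips with 20 to 120 N. Pads are 22 mm wide; open, the fingers measure 114 mm over their backs; the gripper's body (76 mm by 85 mm) begins 54 mm behind the grasp point. The pads swing forward as they close: fully open they stand 13 mm farther back than shut.
Start: joints at [-57.313, 2.303, 4.859, 0, -92.561, -19.12], TCP at [0.141, -0.583, 0.231] pointing down, gripper open.
Joint ranges: [-146.85, 146.85], [-73.84, 115.35], [-62.03, 85.46], [-188.31, 113.3], [-161.28, -10.13], [-171.36, 171.36]. Speed limits (degrees/s): [147.25, 147.25, 172.46, 180, 180, 180].

### API

Orientations are given as [roll, pitch, yaw] about the fixed x, y, z axes, in that order (R = Rz(yaw) Ry(pitch) Rx(roll)).
In Python, from workcell import monitor, imaging, arm, models gives the robot as it stands. The module is installed in compiled form; this text tells all that it offers.
- The arm moves only by the tool move_arm, never from a script. Its argument "deltas" is one flat list of numbers, 7 for each row, row after row: the turn, a rotation vector about the tool's x, y, z in degrees, then the shift along the tool's x, y, z in m, then the opening, from 0 (shut) to 1 (fully open). In form: [ax, ay, az, x, y, z, fingers, ax, ay, az, x, y, z, fingers, ...]. A call has 1 to 8 rows; each row is the pose to reach, as a shift and turn from the pose measured when the call began, along the tool's axes at that moment; what a row does not reach only later rows make up. A row lasts 1/8 s, in which the tool goes at most 62.5 mm and 10.7 degrees, less where a joint would pass 70% of its speed; a pose out of reach is approached as far as the arm can. A call with a gripper value outside its range is refused whole. The fingers move at their own pace and stop on an object; "squeeze" is the grip in N (left out, the last holds). Time passes only in rows, so rows that repeat a pose let the fingers close. It gives the time, the measured TCP pose, the force and the opening at its end, in the units of the state.
- monitor.get_state(): the state, without advancing time (a new reading comes with each control period).
- imaging.get_image(name): name is "scene" or "top" or "wrist"; returns a dict with "img" (480x640x3 uint8, red, green, blue), "fx", "fy", "cx", "cy" (pixels), "extrinsics" (4x4, takes a point from camera to world coordinates). Camera axes: x right, y down, z forward; pixel columns grow to the right and rows downward; lengths in m; the calibration is good to about 2 mm. A picture is of the moment at which its call begins. There is no depth.
- arm.close_job(): hands the job in, once; it reports no verdict.
Trained networks look in a picture, given as the dict that the camera call returned (one of the last four; its "shot" number tells which), for a name from the list of things; names that differ only in an ending like _2 or _b are one class to them, and where a whole thing is asked for, a point or a joint stands for the part that bears it (a point fixed in the world has none). Each returns a list of dicts, best first, with "confidence" (0 to 1); they miss things now and then, are a little off and sometimes report something else, mostly with a low value. They report only what shows in the picture. A call takes as long as a camera call.
- models.look_for(picture, thing): "point" ([column, row] in pixels, amid what is visible of it).
- models.landmark_of(picture, thing): "point" ([column, row] in pixels: a listed point, or the origin of a listed thing).
The state is a dict: "t": time; "joints": joint angles; "dq": joint speeds; "joint_efforts": joint torques, N m; "tool_pos": TCP position; "eef_rot": TCP orientation; "ft_force": force on the tool from outside, world axes, zero at the start; "torque": the same for the moment, N m; "opening": finger opening in m.
Only numpy, scipy, OpenCV 4.12 (cv2) and the standard library are available. Lean on these libraries where they do the work, as an engineer would, in place of code of your own. Each camera call takes 0.05 s, during which the arm holds its last target. There are 200 camera calls.

## Working session

There is one attempt and no reset: what is moved stays moved. The work goes in short steps, Python scripts to look and compute and a tool call to move; the robot and the scene stay as the last step left them, time stands still between calls to the robot, and variables do not carry over. Pictures are saved under pics/ and viewed, about 8 in all and at most 12, crops included, and the job is handed in when it is done.

Besides the shell and the picture viewer there is one more tool, called by a JSON object that holds its "method" and its "body", one argument or row to a line. move_arm: Moves the arm, as the interface text tells. Its arguments: {"type":"object","properties":{"deltas":{"type":"array","items":{"type":"number"}},"squeeze":{"type":"number"}},"required":["deltas"]}

```bash
mkdir -p pics; cat > h.py <<'E'
import numpy as np, cv2
from workcell import monitor, imaging, arm, models
def ray(p,px):
    E=np.array(p["extrinsics"]); d=E[:3,:3]@np.array([(px[0]-p["cx"])/p["fx"],(px[1]-p["cy"])/p["fy"],1]); return E[:3,3],d
def atz(p,px,z):
    o,d=ray(p,px); return (o+d*(z-o[2])/d[2])
def proj(p,X):
    E=np.array(p["extrinsics"]); c=E[:3,:3].T@(np.array(X)-E[:3,3]); return [p["fx"]*c[0]/c[2]+p["cx"],p["fy"]*c[1]/c[2]+p["cy"]]
def save(p,n): cv2.imwrite("pics/"+n,p["img"][:,:,::-1])
E
python3 - <<'E'
from h import *
s=monitor.get_state(); print({k:np.round(v,3).tolist() for k,v in s.items()})
for c in("top","scene"):
    p=imaging.get_image(c); save(p,c+"0.png"); print(c,np.round(p["extrinsics"],3).tolist(),p["fx"])
    for t,z in dict(station=0,plate_edge=.055,well=.012,latch_tab=.083,scraper=0,wax1=.055,petri_dish=0,staining_jar=0,timer=0,slide_box=0).items():
        for r in models.landmark_of(p,t)[:5]: print(t,np.round(r["point"]),round(r["confidence"],2),np.round(atz(p,r["point"],z),3))
E
```

```text
{'t': 0.0, 'joints': [-57.313, 2.341, 4.801, -0.027, -92.561, -19.12], 'dq': [-0.067, -0.113, -0.053, -0.122, -0.133, -0.072], 'joint_efforts': [-0.001, -36.821, 34.74, 6.932, -0.005, 0.0], 'tool_pos': [0.141, -0.583, 0.23], 'eef_rot': [179.896, -0.008, -166.431], 'ft_force': [0.588, 0.411, -0.22], 'torque': [-0.013, -0.039, -0.009], 'opening': 0.086}
top [[0.018, -0.987, 0.158, 0.41], [-1.0, -0.018, 0.003, 0.192], [-0.0, -0.158, -0.987, 1.237], [0.0, 0.0, 0.0, 1.0]] 544.9048399044159
station [378. 295.] 0.92 [0.494 0.064 0.   ]
station [384. 304.] 0.74 [0.473 0.049 0.   ]
plate_edge [396. 288.] 0.84 [0.505 0.029 0.055]
well [146. 298.] 0.19 [0.477 0.584 0.012]
latch_tab [422. 277.] 0.57 [ 0.527 -0.021  0.083]
scraper [252. 308.] 0.82 [0.459 0.348 0.   ]
wax1 [350. 275.] 0.68 [0.531 0.13  0.055]
wax1 [376. 274.] 0.56 [0.534 0.074 0.055]
wax1 [386. 304.] 0.44 [0.471 0.052 0.055]
wax1 [360. 318.] 0.43 [0.44  0.107 0.055]
petri_dish [328. 225.] 0.9 [0.652 0.178 0.   ]
petri_dish [351. 277.] 0.31 [0.533 0.125 0.   ]
staining_jar [319. 181.] 0.83 [0.756 0.202 0.   ]
timer [489. 218.] 0.82 [ 0.677 -0.194  0.   ]
slide_box [146. 303.] 0.85 [0.465 0.587 0.   ]
scene [[0.502, -0.579, 0.642, -0.2], [-0.865, -0.33, 0.378, -0.289], [-0.007, -0.745, -0.667, 0.922], [0.0, 0.0, 0.0, 1.0]] 480.57086167049744
staining_jar [337. 230.] 0.72 [0.732 0.201 0.   ]
```

```bash
python3 - <<'E'
import cv2
a=cv2.imread("pics/top0.png")[170:370,200:520]; cv2.imwrite("pics/a.png",cv2.resize(a,(800,500),interpolation=cv2.INTER_CUBIC))
E
```

```text
(no output)
```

View pics/a.png

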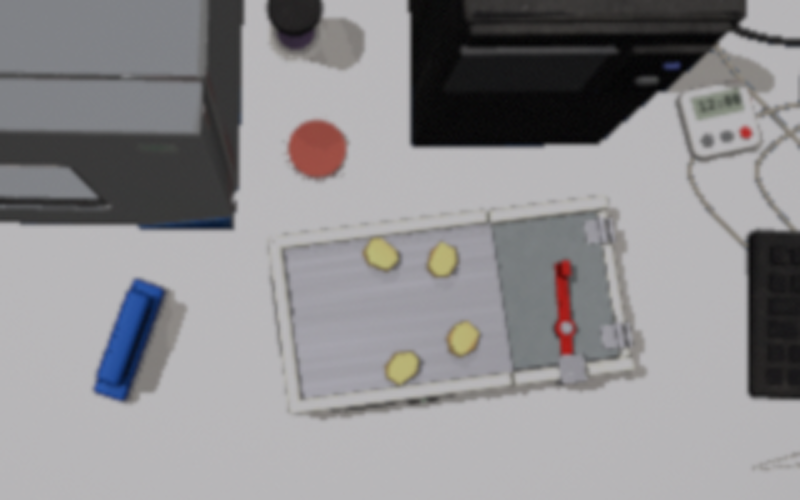

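View pics/scene0.png

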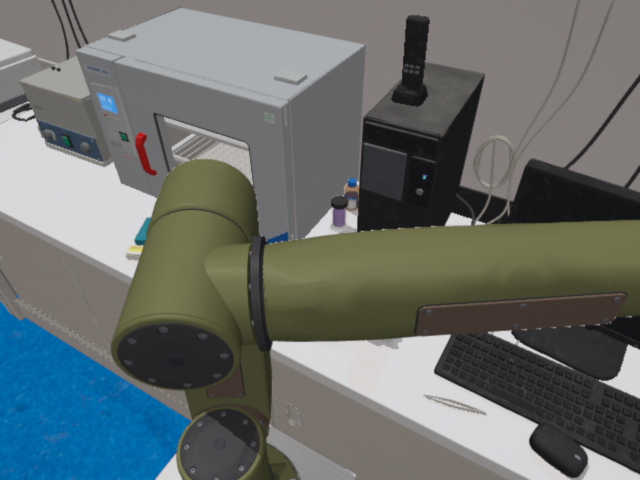

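Top crop (2.5×, offset 200,170): station long axis along world y, yaw about +6.7°. The lid is on the right with the red tab at (563,268), four wax pieces sit on the plate, and the scraper is at (130,340), yaw about -18°. In the scene view the arm hides the station. Now I'll set up a move helper and refine the station fit.

```bash
cat >> h.py <<'E'
from scipy.spatial.transform import Rotation as Ro
from scipy.optimize import least_squares
def delta(pos,yaw,s=None):
    s=s or monitor.get_state()
    R0=Ro.from_euler("xyz",s["eef_rot"],degrees=True); R1=Ro.from_euler("xyz",[180,0,yaw],degrees=True)
    return np.round((R0.inv()*R1).as_rotvec(degrees=True),1).tolist()+np.round(R0.inv().apply(np.array(pos)-s["tool_pos"]),4).tolist()
def S(st,x,y,z=0):
    c,s=np.cos(np.radians(st[2])),np.sin(np.radians(st[2])); return np.array([st[0]+c*x-s*y,st[1]+s*x+c*y,z])
E
python3 - <<'E'
from h import *
p=imaging.get_image("top")
# rim outer corners + plate/lid boundary by eye (crop px), station coords
obs=[((270,240),(77,150,.063)),((605,199),(77,-150,.063)),((636,368),(-77,-150,.063)),((293,411),(-77,150,.063)),((563,266),(16,-94,.083)),((566,327),(-34,-94,.062))]
f=lambda v:np.ravel([np.array(proj(p,S(v,a/1e3,b/1e3,z)))-[u/2.5+200,w/2.5+170] for (u,w),(a,b,z) in obs])
r=least_squares(f,[.49,.064,6.7],x_scale=[.01,.01,1]); print(np.round(r.x,4),np.round(r.fun,1))
st=r.x; print(delta(S(st,-.03,-.06,.26),st[2]-180))
E
```

```text
[0.4972 0.0638 8.3781] [-0.9 -1.3  1.7 -2.4  1.1  0.7 -1.1  1.7 -0.7  0.8 -0.1  0.4]
[0.0, -0.0, 5.2, -0.4629, 0.4884, -0.0287]
```

{"method": "move_arm", "body": {
  "deltas": [0,0,5,-0.463,0.488,-0.029,0,0,0,5,-0.463,0.488,-0.029,0,0,0,5,-0.463,0.488,-0.029,0,0,0,5,-0.463,0.488,-0.029,0,0,0,5,-0.463,0.488,-0.029,0,0,0,5,-0.463,0.488,-0.029,0,0,0,5,-0.463,0.488,-0.029,0,0,0,5,-0.463,0.488,-0.029,0]
}}

```text
t: 2.15
tool_pos: [0.3906, -0.1483, 0.2535]
eef_rot: [-180.0, 0.1, -171.4]
ft_force: [0.9, -1.2, 0.1]
opening: 0.0001
```

{"method": "move_arm", "body": {
  "deltas": [0,0,0,-0.13,0.14,0,0,0,0,0,-0.13,0.14,0,0,0,0,0,-0.13,0.14,0,0,0,0,0,-0.13,0.14,0,0]
}}

```text
t: 2.65
tool_pos: [0.4991, 0.0125, 0.2521]
eef_rot: [-180.0, -0.1, -171.2]
ft_force: [0.2, -0.6, -0.3]
opening: -0.0003
```

```bash
python3 - <<'E'
from h import *
p=imaging.get_image("wrist"); save(p,"w1.png"); print(np.round(p["extrinsics"],3).tolist())
for t,z in dict(station=0,plate_edge=.055,well=.012,latch_tab=.083,wax1=.055).items():
    for r in models.landmark_of(p,t)[:4]: print(t,np.round(r["point"]),round(r["confidence"],2),np.round(atz(p,r["point"],z),3))
st=[.4972,.0638,8.4]
for n,(x,y,z) in dict(edge=(0,-.045,.055),tab=(.016,-.094,.083),piv=(-.034,-.094,.061)).items(): print(n,S(st,x,y,z),np.round(proj(p,S(st,x,y,z))))
E
```

```text
[[-0.154, 0.933, 0.324, 0.416], [0.988, 0.146, 0.05, -0.001], [-0.0, 0.328, -0.945, 0.394], [0.0, 0.0, 0.0, 1.0]]
station [369. 208.] 0.75 [0.502 0.066 0.   ]
plate_edge [327. 217.] 0.57 [0.504 0.022 0.055]
plate_edge [435. 269.] 0.51 [0.537 0.127 0.055]
latch_tab [259. 246.] 0.95 [ 0.529 -0.03   0.083]
wax1 [440. 164.] 0.72 [0.445 0.107 0.055]
wax1 [370. 182.] 0.68 [0.469 0.053 0.055]
wax1 [377. 257.] 0.65 [0.533 0.072 0.055]
wax1 [434. 270.] 0.59 [0.538 0.125 0.055]
edge [0.50377374 0.01928275 0.055     ] [324. 216.]
tab [ 0.52676016 -0.02685427  0.083     ] [263. 244.]
piv [ 0.47729655 -0.03415842  0.061     ] [265. 178.]
```

View pics/w1.png

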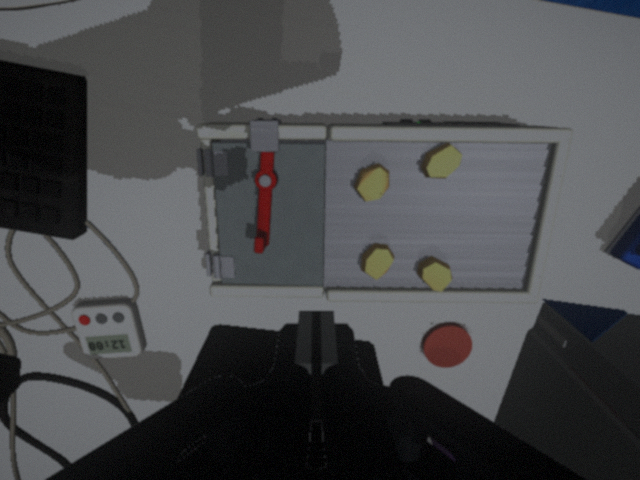

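The wrist view shows the closed lid at left, with the tab at (260,245) and pivot at (265,180). The four wax pieces lie well clear of the lid. The station fit agrees within about 3 mm. Next I go down beside the tab on its plate side.

{"method": "move_arm", "body": {
  "deltas": [0,0,0,-0.022,-0.013,0.06,0,0,0,0,-0.022,-0.013,0.11,0,0,0,0,-0.022,-0.013,0.15,0,0,0,0,-0.022,-0.013,0.175,0,0,0,0,-0.022,-0.013,0.184,0,0,0,0,-0.022,-0.013,0.184,0]
}}

```text
t: 3.7
tool_pos: [0.5221, -0.0015, 0.071]
eef_rot: [-180.0, 0.2, -171.5]
ft_force: [0.4, 0.3, -0.3]
opening: -0.0001
```

```bash
python3 - <<'E'
from h import *
p=imaging.get_image("wrist"); save(p,"w2.png"); print(monitor.get_state()["tool_pos"],monitor.get_state()["ft_force"],[ (r["point"],r["confidence"]) for r in models.landmark_of(p,"latch_tab")[:2]])
E
```

```text
[ 0.52264178 -0.00130291  0.07173898] [ 0.21540828  0.20975808 -0.42473703] [([241.1, 352.2], 0.93)]
```

View pics/w2.png

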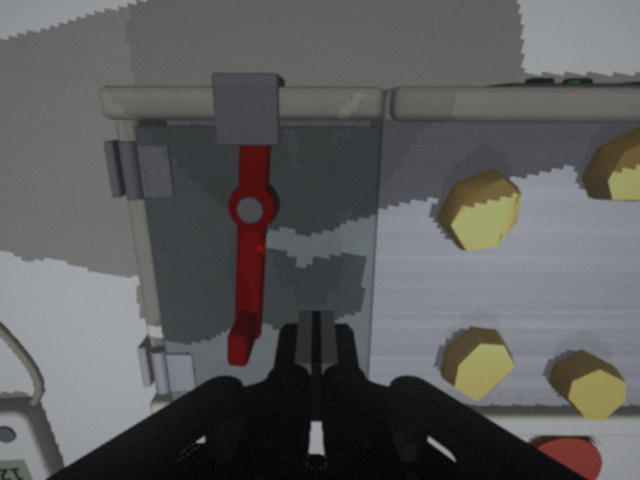

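The shut tips at (317,340) are on the plate side of the tab at (241,350), with about 10 mm clearance. Next I sweep the tab along its arc.

{"method": "move_arm", "body": {
  "deltas": [0,0,0,0.001,-0.01,0.005,0,0,0,0,0.004,-0.02,0.005,0,0,0,0,0.008,-0.032,0.005,0,0,0,0,0.012,-0.039,0.005,0,0,0,0,0.016,-0.046,0.005,0,0,0,0,0.02,-0.052,0.005,0,0,0,0,0.024,-0.056,0.005,0,0,0,0,0.024,-0.056,0.005,0]
}}

```text
t: 4.8
tool_pos: [0.5072, -0.0608, 0.0672]
eef_rot: [-180.0, 0.3, -171.5]
ft_force: [0.8, -2.8, 2.2]
opening: -0.0002
```

```bash
python3 - <<'E'
from h import *
p=imaging.get_image("wrist"); save(p,"w3.png"); print(monitor.get_state()["tool_pos"],monitor.get_state()["ft_force"])
E
```

```text
[ 0.50720584 -0.06073646  0.06708815] [-0.31930327 -3.64425674  2.85773138]
```

View pics/w3.png

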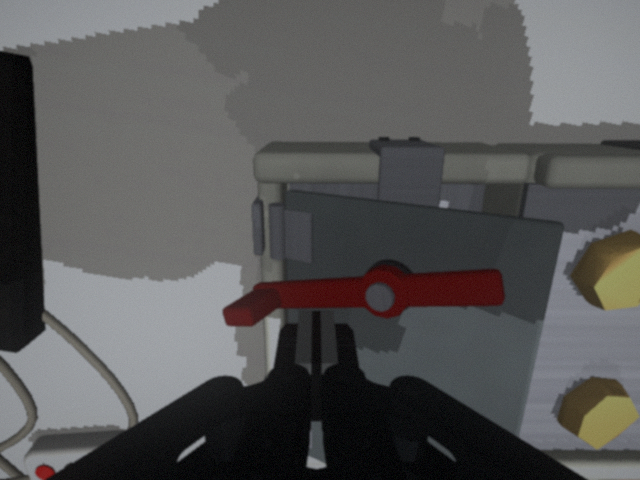

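The latch is fully swung, with the lever now along station y. The lid has risen and rests on the fingertip at (317,340). I lift straight up.

{"method": "move_arm", "body": {
  "deltas": [0,0,0,0,0,-0.02,0,0,0,0,0,0,-0.04,0,0,0,0,0,0,-0.06,0,0,0,0,0,0,-0.08,0,0,0,0,0,0,-0.1,0,0,0,0,0,0,-0.13,0,0,0,0,0,0,-0.16,0,0,0,0,0,0,-0.2,0]
}}

```text
t: 5.85
tool_pos: [0.5058, -0.0605, 0.2678]
eef_rot: [-180.0, 0.2, -171.5]
ft_force: [0.5, -0.2, 0.0]
opening: -0.0001
```

```bash
python3 - <<'E'
from h import *
print(monitor.get_state()["joints"],monitor.get_state()["tool_pos"])
p=imaging.get_image("top"); save(p,"top1.png")
r=models.landmark_of(p,"scraper")[:2]; print(r)
# scraper yaw from blue mask
img=p["img"][200:400,200:290]; hsv=cv2.cvtColor(img,cv2.COLOR_RGB2HSV); m=cv2.inRange(hsv,(105,120,60),(125,255,255)); m[:70]=0
n,l,s,c=cv2.connectedComponentsWithStats(m); i=1+s[1:,4].argmax(); print(s[i],c[i]+200, cv2.minAreaRect(np.argwhere(l==i)[:,::-1].astype(np.float32)+200))
box=cv2.boxPoints(cv2.minAreaRect(np.argwhere(l==i)[:,::-1].astype(np.float32)+200))
for b in box: print(np.round(atz(p,b,.03),3))
print(np.round(atz(p,c[i]+200,.04),3))
cv2.imwrite("pics/t1.png",cv2.resize(p["img"][170:370,200:520,::-1],(800,500)))
E
```

```text
[ 1.59116153e+01 -1.13113621e+01 -4.19596741e+00  6.35412736e-02
 -9.69348377e+01 -9.74117690e+01] [ 0.50575929 -0.0605454   0.2677513 ]
[{'point': [250.7, 309.7], 'confidence': 0.79}]
[   0  180   90   20 1268] [246.2011041  389.87539432] ((244.5, 389.5), (19.0, 89.0), 90.0)
[0.301 0.45  0.03 ]
[0.304 0.258 0.03 ]
[0.265 0.257 0.03 ]
[0.261 0.448 0.03 ]
[0.283 0.348 0.04 ]
```

View pics/t1.png

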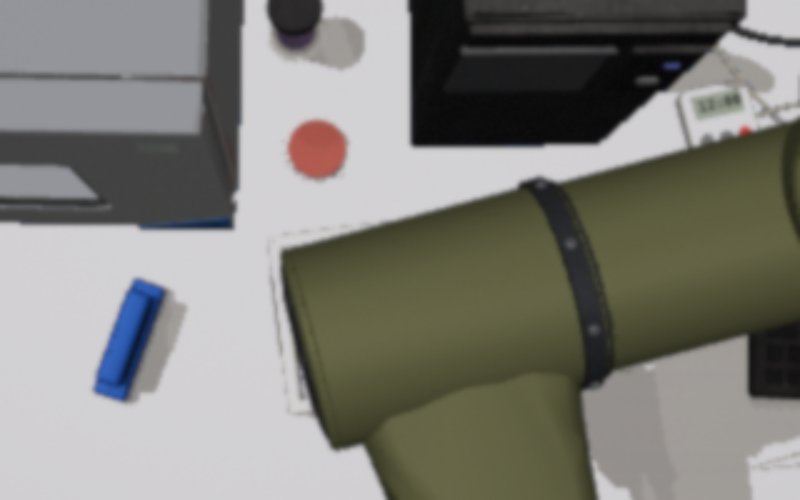

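The top view is mostly blocked by the arm; the scraper is still at (130,340). Next I move above the scraper and look from close by.

{"method": "move_arm", "body": {
  "deltas": [0,0,10,-0.0155,0.1,0,1,0,0,20,-0.0155,0.2,0,1,0,0,26.5,-0.0155,0.3,0.02,1,0,0,26.5,-0.0155,0.38,0.05,1,0,0,26.5,-0.0155,0.407,0.068,1,0,0,26.5,-0.0155,0.407,0.068,1,0,0,26.5,-0.0155,0.407,0.068,1,0,0,26.5,-0.0155,0.407,0.068,1]
}}

```text
t: 6.95
tool_pos: [0.462, 0.3462, 0.2011]
eef_rot: [-180.0, 0.6, 162.2]
ft_force: [0.1, -1.4, -0.2]
opening: 0.0852
```

```bash
python3 - <<'E'
from h import *
print(monitor.get_state()["tool_pos"],monitor.get_state()["eef_rot"])
p=imaging.get_image("top"); save(p,"top2.png")
p=imaging.get_image("wrist"); save(p,"w4.png")
print([(r["point"],r["confidence"],np.round(atz(p,r["point"],0),4)) for r in models.landmark_of(p,"scraper")[:2]])
hsv=cv2.cvtColor(p["img"],cv2.COLOR_RGB2HSV); m=cv2.inRange(hsv,(105,120,40),(125,255,255))
n,l,s,c=cv2.connectedComponentsWithStats(m)
for i in range(1,n):
    if s[i,4]>800: print(s[i],c[i]); r=cv2.minAreaRect(np.argwhere(l==i)[:,::-1].astype(np.float32)); print(r,[np.round(atz(p,b,.022),3).tolist() for b in cv2.boxPoints(r)])
E
```

```text
[0.46200522 0.34620908 0.20106248] [-179.9638195     0.55395168  162.18358699]
[([318.9, 206.6], 0.96, array([0.4646, 0.3472, 0.    ]))]
[   0   34   73   64 3049] [28.66710397 63.12758281]
((36.0, 65.5), (63.0, 72.0), 90.0) [[0.27, 0.172, 0.022], [0.286, 0.22, 0.022], [0.323, 0.199, 0.022], [0.307, 0.148, 0.022]]
[ 301  145   37  133 4237] [318.77035638 209.37833373]
((319.0, 211.0), (36.0, 132.0), 0.0) [[0.514, 0.315, 0.022], [0.408, 0.35, 0.022], [0.417, 0.377, 0.022], [0.524, 0.345, 0.022]]
```

View pics/w4.png

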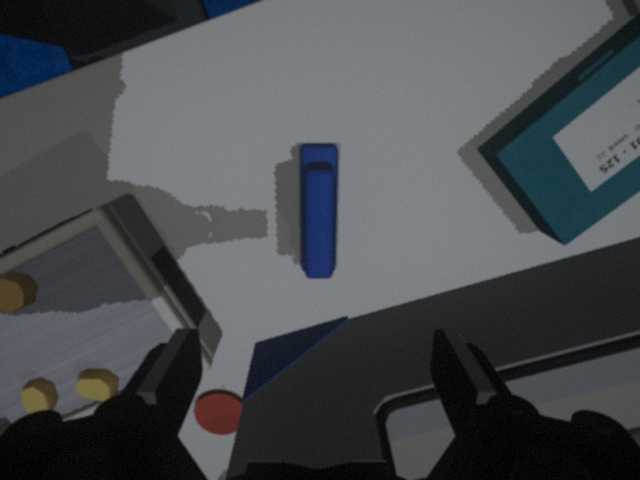

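View pics/top2.png

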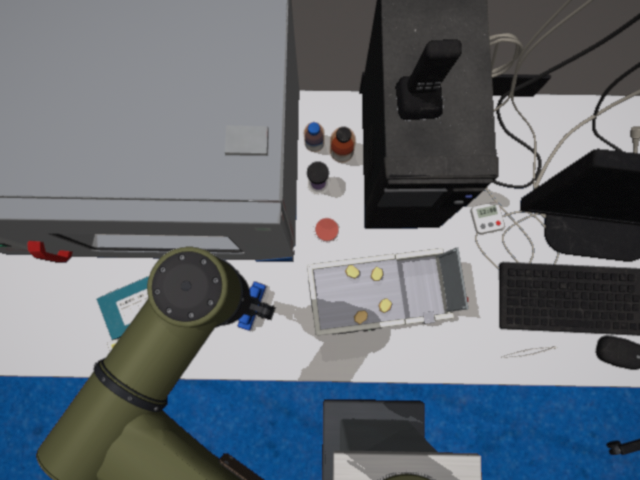

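In the wrist view the scraper at (319,210) is aligned with the jaws, and the top view shows the lid standing open at (452,280). I descend and grip.

{"method": "move_arm", "body": {
  "deltas": [0,0,0,-0.002,0.002,0.04,1,0,0,0,-0.002,0.002,0.08,1,0,0,0,-0.002,0.002,0.12,1,0,0,0,-0.002,0.002,0.15,1,0,0,0,-0.002,0.002,0.168,1,0,0,0,-0.002,0.002,0.173,1,0,0,0,-0.002,0.002,0.173,1,0,0,0,-0.002,0.002,0.173,1]
}}

```text
t: 8.1
tool_pos: [0.4693, 0.3454, 0.033]
eef_rot: [179.7, 0.8, 162.0]
ft_force: [0.3, -1.3, -0.6]
opening: 0.0856
```

{"method": "move_arm", "body": {
  "deltas": [0,0,0,0,0,0,0.1,0,0,0,0,0,0,0.1,0,0,0,0,0,0,0.1,0,0,0,0,0,0,0.1,0,0,0,0,0,0,0.1,0,0,0,0,0,0,0.1,0,0,0,0,0,0,0.1],
  "squeeze": 70
}}

```text
t: 8.98
tool_pos: [0.4694, 0.3455, 0.0333]
eef_rot: [179.6, 0.8, 162.0]
ft_force: [-0.5, 0.2, 2.3]
opening: 0.0211
```

{"method": "move_arm", "body": {
  "deltas": [0,0,0,0,0,-0.05,0.1,0,0,0,0,0,-0.1,0.1,0,0,0,0,0,-0.13,0.1,0,0,-10,-0.025,-0.06,-0.13,0.1,0,0,-20,-0.05,-0.11,-0.13,0.1,0,0,-26.4,-0.07,-0.15,-0.13,0.1,0,0,-26.4,-0.07,-0.16,-0.13,0.1,0,0,-26.4,-0.07,-0.16,-0.13,0.1]
}}

```text
t: 9.98
tool_pos: [0.4842, 0.1712, 0.1626]
eef_rot: [-180.0, 0.8, -171.7]
ft_force: [-0.3, 0.3, -2.8]
opening: 0.0212
```

```bash
python3 - <<'E'
from h import *
s=monitor.get_state();print(s["tool_pos"],s["eef_rot"],s["ft_force"])
p=imaging.get_image("wrist"); save(p,"w5.png")
for t,z in dict(station=0,plate_edge=.055,scraper=s["tool_pos"][2]-.033,wax1=.055,latch_tab=.1).items():
    for r in models.landmark_of(p,t)[:4]: print(t,np.round(r["point"]),round(r["confidence"],2),np.round(atz(p,r["point"],z),3))
st=[.4972,.0638,8.4]; print(delta(S(st,.005,.108,.09),-171.6), [np.round(proj(p,S(st,a,b,.063))) for a,b in((-.065,.138),(.065,.138),(-.065,-.045),(.065,-.045))])
E
```

```text
[0.48416919 0.17121075 0.16256081] [-179.97850158    0.80589216 -171.72456726] [-0.33933938  0.32613995 -2.76411314]
station [181. 218.] 0.69 [0.5   0.067 0.   ]
plate_edge [ 87. 236.] 0.79 [0.502 0.024 0.055]
plate_edge [158. 289.] 0.5 [0.534 0.07  0.055]
scraper [318. 284.] 0.72 [0.48  0.171 0.13 ]
scraper [133. 192.] 0.72 [0.448 0.085 0.13 ]
wax1 [219. 166.] 0.97 [0.445 0.106 0.055]
wax1 [161. 291.] 0.88 [0.535 0.072 0.055]
wax1 [240. 303.] 0.59 [0.536 0.125 0.055]
latch_tab [181. 221.] 0.73 [0.468 0.097 0.1  ]
[-0.0, 0.8, 0.0, -0.0008, -0.0012, 0.0729] [array([369., 134.]), array([360., 331.]), array([ 49., 134.]), array([ 92., 331.])]
```

View pics/w5.png

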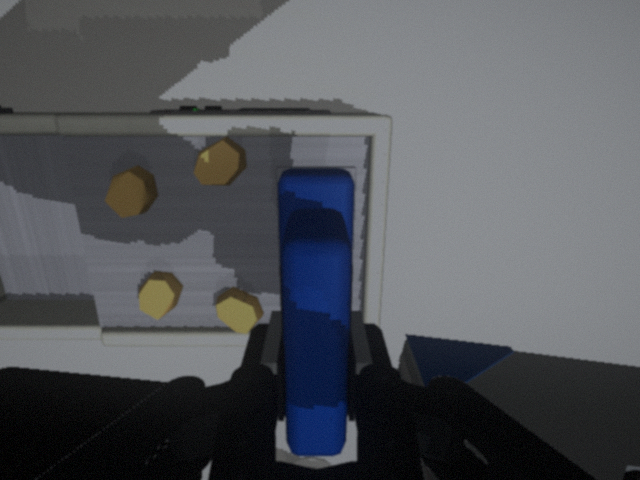

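The scraper is held over the plate's +y end, clear of the wax and between the rims. Lowering it.

{"method": "move_arm", "body": {
  "deltas": [0,0,0,-0.002,0,0.03,0.1,0,0,0,-0.002,0,0.05,0.1,0,0,0,-0.002,0,0.062,0.1,0,0,0,-0.002,0,0.07,0.1,0,0,0,-0.002,0,0.075,0.1,0,0,0,-0.002,0,0.075,0.1]
}}

```text
t: 11.02
tool_pos: [0.4877, 0.1729, 0.0886]
eef_rot: [-180.0, 0.9, -171.6]
ft_force: [-0.4, -0.6, -2.4]
opening: 0.021
```

{"method": "move_arm", "body": {
  "deltas": [0,0,0,0,0,0.002,0.1,0,0,0,0,-0.012,0.002,0.1,0,0,0,0,-0.024,0.002,0.1,0,0,0,0,-0.036,0.002,0.1,0,0,0,0,-0.048,0.002,0.1,0,0,0,0,-0.06,0.002,0.1,0,0,0,0,-0.072,0.002,0.1,0,0,0,0,-0.084,0.002,0.1]
}}

```text
t: 12.02
tool_pos: [0.5011, 0.0897, 0.0882]
eef_rot: [179.9, 1.1, -171.6]
ft_force: [0.1, 3.6, 4.9]
opening: 0.0211
```

{"method": "move_arm", "body": {
  "deltas": [0,0,0,0.002,-0.012,0.001,0.1,0,0,0,0.002,-0.024,0.001,0.1,0,0,0,0.002,-0.036,0.001,0.1,0,0,0,0.002,-0.048,0.001,0.1,0,0,0,0.002,-0.058,0.001,0.1,0,0,0,0.002,-0.068,0,0.1,0,0,0,0.002,-0.078,0,0.1,0,0,0,0.002,-0.086,0,0.1]
}}

```text
t: 13.02
tool_pos: [0.5118, 0.0036, 0.0881]
eef_rot: [180.0, 1.1, -171.6]
ft_force: [0.9, 0.4, -1.0]
opening: 0.0212
```

```bash
python3 - <<'E'
from h import *
s=monitor.get_state();print(s["tool_pos"],s["eef_rot"],s["ft_force"])
p=imaging.get_image("wrist"); save(p,"w6.png")
for r in models.look_for(p,"wax1")[:6]: print(np.round(r["point"]),round(r["confidence"],2),np.round(atz(p,r["point"],.06),3))
E
```

```text
[0.51175801 0.0035519  0.08806988] [ 179.95053804    1.06228394 -171.58158861] [ 0.86179814  0.44242127 -1.01075768]
[260. 179.] 0.87 [ 0.461 -0.028  0.06 ]
[268. 239.] 0.77 [ 0.487 -0.022  0.06 ]
[264. 285.] 0.72 [ 0.509 -0.022  0.06 ]
[269. 319.] 0.44 [ 0.527 -0.017  0.06 ]
```

View pics/w6.png

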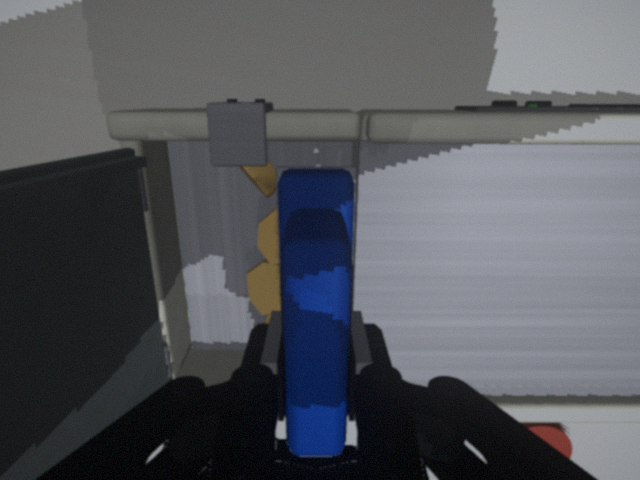

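The scraper stands over the plate edge; the wax shows in the well at columns 245–280 and the plate behind is empty. I lift and carry the scraper back to its bench spot.

{"method": "move_arm", "body": {
  "deltas": [0,0,0,0,0,-0.05,0.1,0,0,0,0,0,-0.09,0.1,0,0,10,-0.002,0.08,-0.09,0.1,0,0,18,-0.004,0.16,-0.09,0.1,0,0,26.4,-0.006,0.24,-0.09,0.1,0,0,26.4,-0.008,0.31,-0.09,0.1,0,0,26.4,-0.008,0.344,-0.09,0.1,0,0,26.4,-0.008,0.344,-0.09,0.1]
}}

```text
t: 14.12
tool_pos: [0.466, 0.3465, 0.175]
eef_rot: [179.7, 0.7, 162.1]
ft_force: [0.6, 0.4, -3.2]
opening: 0.0209
```

```bash
python3 - <<'E'
from h import *
s=monitor.get_state();print(s["tool_pos"],s["eef_rot"],s["ft_force"],delta([.466,.346,.033],162))
p=imaging.get_image("top"); save(p,"top3.png")
st=[.4972,.0638,8.4]
for r in models.look_for(p,"wax1")[:6]: print(np.round(r["point"]),round(r["confidence"],2),np.round(atz(p,r["point"],.02),3))
print([np.round(proj(p,S(st,a,b,.055))).tolist() for a,b in((-.065,-.045),(.065,-.045),(.065,-.14),(-.065,-.14))])
c=p["img"][220:350,290:490,::-1]; cv2.imwrite("pics/t3.png",cv2.resize(c,(800,520),interpolation=cv2.INTER_CUBIC))
E
```

```text
[0.46601391 0.34653589 0.17497714] [179.73546329   0.74288216 162.08085479] [ 0.63894103  0.35182428 -3.18972301] [0.3, 0.7, 0.1, 0.0017, -0.0012, 0.142]
[414. 292.] 0.68 [ 0.499 -0.015  0.02 ]
[410. 267.] 0.54 [ 0.555 -0.006  0.02 ]
[414. 277.] 0.47 [ 0.533 -0.015  0.02 ]
[423. 306.] 0.37 [ 0.47  -0.035  0.02 ]
[[405.0, 319.0], [396.0, 259.0], [439.0, 254.0], [449.0, 313.0]]
```

View pics/t3.png

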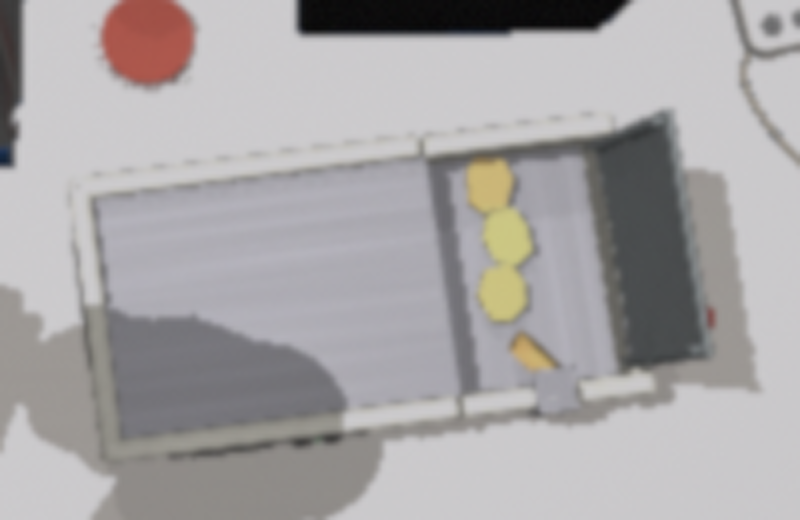

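{"method": "move_arm", "body": {
  "deltas": [0,0,0,0.002,-0.001,0.05,0.1,0,0,0,0.002,-0.001,0.1,0.1,0,0,0,0.002,-0.001,0.125,0.1,0,0,0,0.002,-0.001,0.136,0.1,0,0,0,0.002,-0.001,0.141,0.1,0,0,0,0.002,-0.001,0.141,0.1]
}}

```text
t: 14.98
tool_pos: [0.4659, 0.3471, 0.0343]
eef_rot: [179.7, 0.8, 162.2]
ft_force: [-0.2, -0.4, -1.5]
opening: 0.0208
```

```bash
python3 - <<'E'
from h import *
s=monitor.get_state();print(s["tool_pos"],s["eef_rot"],s["ft_force"])
# outline of the tilted piece in top3 (region rows 298-316, cols 412-434)
a=cv2.cvtColor(cv2.imread("pics/top3.png"),cv2.COLOR_BGR2HSV); m=cv2.inRange(a,(10,60,60),(35,255,255)); 
m2=np.zeros_like(m); m2[301:318,412:440]=m[301:318,412:440]; q=np.argwhere(m2)[:,::-1]; print(q.min(0),q.max(0),q.mean(0),len(q))
p=imaging.get_image("top"); st=[.4972,.0638,8.4]
for z in (.015,.03,.045,.06):
    X=atz(p,q.mean(0),z)-[st[0],st[1],0]; c,t=np.cos(np.radians(8.4)),np.sin(np.radians(8.4)); print(z,np.round([(c*X[0]+t*X[1])*1e3,(-t*X[0]+c*X[1])*1e3]))
E
```

```text
[0.46594198 0.34707804 0.03426955] [179.69642949   0.75335555 162.17174163] [-0.21235535 -0.35636857 -1.47956338]
[418 303] [428 312] [422.28813559 308.05084746] 59
0.015 [-47. -92.]
0.03 [-47. -89.]
0.045 [-47. -86.]
0.06 [-47. -83.]
```

{"method": "move_arm", "body": {
  "deltas": [0,0,0,0,0,0.002,0.1,0,0,0,0,0,0.002,0.1,0,0,0,0,0,0.002,0.1]
}}

```text
t: 15.4
tool_pos: [0.4664, 0.3477, 0.0332]
eef_rot: [179.6, 0.8, 162.2]
ft_force: [0.3, 0.6, 0.1]
opening: 0.0209
```

{"method": "move_arm", "body": {
  "deltas": [0,0,0,0,0,0,1,0,0,0,0,0,0,1,0,0,0,0,0,0,1,0,0,0,0,0,0,1,0,0,0,0,0,-0.02,1,0,0,0,0,0,-0.06,1,0,0,0,0,0,-0.12,1,0,0,0,0,0,-0.2,1]
}}

```text
t: 16.4
tool_pos: [0.4633, 0.3469, 0.2173]
eef_rot: [179.6, 0.8, 162.2]
ft_force: [0.6, 0.5, -1.0]
opening: 0.0856
```

{"method": "move_arm", "body": {
  "deltas": [0,0,-10,-0.03,-0.06,-0.03,1,0,0,-20,-0.06,-0.12,-0.03,1,0,0,-26.4,-0.07,-0.18,-0.03,1,0,0,-26.4,-0.08,-0.24,-0.03,1,0,0,-26.4,-0.1,-0.3,-0.03,1,0,0,-26.4,-0.12,-0.35,-0.03,1,0,0,-26.4,-0.12,-0.35,-0.03,1,0,0,-26.4,-0.12,-0.35,-0.03,1]
}}

```text
t: 17.4
tool_pos: [0.47, -0.0234, 0.2467]
eef_rot: [-180.0, 0.9, -171.5]
ft_force: [0.9, 0.2, -0.3]
opening: 0.0852
```

```bash
python3 - <<'E'
from h import *
s=monitor.get_state();print(s["tool_pos"],s["eef_rot"],s["ft_force"])
p=imaging.get_image("wrist"); save(p,"w7.png"); st=[.4972,.0638,8.4]
for r in models.look_for(p,"wax1")[:6]: print(np.round(r["point"]),round(r["confidence"],2),np.round(atz(p,r["point"],.02),3))
u,v=map(int,proj(p,S(st,-.01,-.092,.03))); print(u,v); u0=min(max(u-160,0),320); v0=min(max(v-120,0),240); print(u0,v0)
cv2.imwrite("pics/w7c.png",cv2.resize(p["img"][v0:v0+240,u0:u0+320,::-1],(800,600),interpolation=cv2.INTER_CUBIC))
E
```

```text
[ 0.46998079 -0.02341185  0.24665134] [-179.99174038    0.87567101 -171.48795889] [ 0.85307254  0.19202415 -0.31248202]
[309. 257.] 0.89 [ 0.528 -0.022  0.02 ]
[319. 227.] 0.67 [ 0.497 -0.017  0.02 ]
[318. 285.] 0.66 [ 0.557 -0.009  0.02 ]
[308. 198.] 0.49 [ 0.47  -0.031  0.02 ]
305 232
145 112
```

View pics/w7c.png

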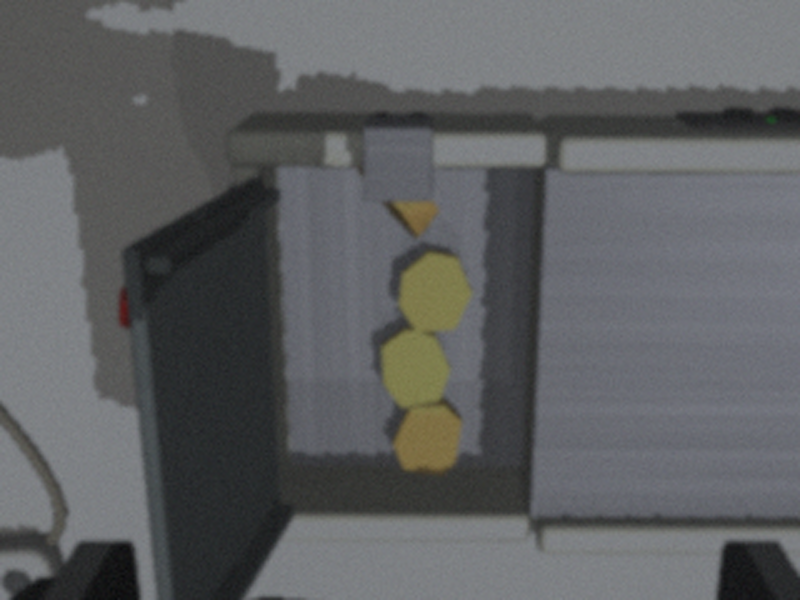

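```bash
python3 - <<'E'
from h import *
pt=imaging.get_image("top"); pw=imaging.get_image("wrist"); st=[.4972,.0638,8.4]
def tri(a,b):
    o1,d1=ray(pt,a); o2,d2=ray(pw,b); d1/=np.linalg.norm(d1); d2/=np.linalg.norm(d2)
    s=np.linalg.lstsq(np.stack([d1,-d2],1),o2-o1,rcond=None)[0]; A=o1+s[0]*d1;B=o2+s[1]*d2; X=(A+B)/2
    c,t=np.cos(np.radians(8.4)),np.sin(np.radians(8.4)); v=X-[st[0],st[1],0]
    return np.round([1e3*(c*v[0]+t*v[1]),1e3*(-t*v[0]+c*v[1]),1e3*X[2],1e3*np.linalg.norm(A-B)])
T=lambda u,v:(u/4+290,v/4+220); W=lambda u,v:(u/2.5+145,v/2.5+112)
print("flat wax",tri(T(508,237),W(413,370)),tri(T(503,292),W(435,291)))
print("tilted tip",tri(T(516,338),W(418,237)),tri(T(520,348),W(418,237)),"corner",tri(T(516,336),W(438,203)),tri(T(553,366),W(392,203)))
E
```

```text
flat wax [ 17. -87.  32.   1.] [-13. -79.  30.   2.]
tilted tip [-37. -83.  38.   4.] [-43. -82.  56.   6.] corner [-41. -81.  21.  11.] [-56. -92.  74.   0.]
```

Three pieces lie flat in the well; the fourth is tilted against the front wall, partly hidden under the keeper at (415,215). Lid open, plate empty. My picture budget is spent, so I'll check the tilted piece's height numerically, turning the wrist camera to look under the keeper from the far side.

{"method": "move_arm", "body": {
  "deltas": [0,0,-10,0,0,0,0,0,0,-20,0,0,0,0,0,0,-30,0,0,0,0,0,0,-40,0,0,0,0,0,0,-50,0,0,0,0,0,0,-60,0,0,0,0,0,0,-70,0,0,0,0,0,0,-80,0,0,0,0]
}}

```text
t: 18.6
tool_pos: [0.4702, -0.0208, 0.2464]
eef_rot: [-179.2, 0.1, -90.8]
ft_force: [0.4, -0.7, 0.0]
opening: -0.0001
```

{"method": "move_arm", "body": {
  "deltas": [0,0,-10,0,0,0,0,0,0,-20,0,0,0,0,0,0,-30,0,0,0,0,0,0,-40,0,0,0,0,0,0,-50,0,0,0,0,0,0,-60,0,0,0,0,0,0,-70,0,0,0,0,0,0,-80,0,0,0,0]
}}

```text
t: 19.6
tool_pos: [0.4702, -0.0197, 0.2464]
eef_rot: [-179.7, -0.8, -10.4]
ft_force: [-0.1, 0.3, 0.1]
opening: -0.0001
```

{"method": "move_arm", "body": {
  "deltas": [0,0,-10,0,0,0,0,0,0,-20,0,0,0,0,0,0,-20,0,0,0,0]
}}

```text
t: 19.98
tool_pos: [0.4703, -0.0188, 0.2463]
eef_rot: [180.0, -0.8, 9.6]
ft_force: [0.1, 0.9, 0.4]
opening: 0.0003
```

```bash
cat >> h.py <<'E'
def inst(X,st=(.4972,.0638,8.4)):
    c,t=np.cos(np.radians(st[2])),np.sin(np.radians(st[2])); v=np.array(X)-[st[0],st[1],0]; return np.round(1e3*np.array([c*v[0]+t*v[1],-t*v[0]+c*v[1],X[2]]))
E
cat > look.py <<'E'
from h import *
import sys
s=monitor.get_state();print(s["tool_pos"],s["eef_rot"])
p=imaging.get_image("wrist"); save(p,sys.argv[1]+".png"); st=[.4972,.0638,8.4]
np.save(sys.argv[1]+".npy",dict(E=p["extrinsics"]),allow_pickle=True)
print("cam",inst(np.array(p["extrinsics"])[:3,3]),"keeper",np.round(proj(p,S(st,-.06,-.094,.065))),"front wall top/floor",np.round(proj(p,S(st,-.065,-.094,.055))),np.round(proj(p,S(st,-.065,-.094,.012))))
hsv=cv2.cvtColor(p["img"],cv2.COLOR_RGB2HSV); m=cv2.inRange(hsv,(12,70,50),(38,255,255))
n,l,q,c=cv2.connectedComponentsWithStats(m)
for i in range(1,n):
    if q[i,4]>60:
        print(q[i],np.round(c[i]),"at floor",inst(atz(p,c[i],.02)),[inst(atz(p,(q[i,0]+q[i,2]/2,v),.055)).tolist() for v in (q[i,1],q[i,1]+q[i,3])])
E
python3 look.py v1
```

```text
[ 0.47029424 -0.0187732   0.2462788 ] [179.97415168  -0.82363223   9.61086156]
cam [ 45. -76. 390.] keeper [334. 244.] front wall top/floor [333. 246.] [331. 232.]
[ 305   87   38  109 2570] [324. 141.] at floor [ 22. -84.  20.] [[64.0, -82.0, 55.0], [-21.0, -85.0, 55.0]]
[317 203  30  34 592] [332. 220.] at floor [-50. -94.  20.] [[-27.0, -92.0, 55.0], [-57.0, -93.0, 55.0]]
```

{"method": "move_arm", "body": {
  "deltas": [0,-8,0,-0.02,0,0.02,0,0,-16,0,-0.03,0,0.04,0,0,-20,0,-0.03,0,0.05,0,0,-20,0,-0.03,0,0.05,0,0,-20,0,-0.03,0,0.05,0]
}}

```text
t: 20.65
tool_pos: [0.4417, -0.0237, 0.1966]
eef_rot: [179.9, 19.0, 9.4]
ft_force: [-0.2, 0.5, 0.7]
opening: -0.0003
```

```bash
python3 look.py v2; python3 - <<'E'
from h import *
V={}
for n in("v1","v2"):
    a=cv2.cvtColor(cv2.imread(f"pics/{n}.png"),cv2.COLOR_BGR2HSV); m=cv2.inRange(a,(12,70,50),(38,255,255))
    l=cv2.findContours(m,cv2.RETR_EXTERNAL,cv2.CHAIN_APPROX_NONE)[0]
    l=sorted([c for c in l if cv2.contourArea(c)>60],key=lambda c:c[:,0,1].mean())[-1]
    print(n,cv2.approxPolyDP(l,2.0,True)[:,0].tolist())
    x,y,w,h=cv2.boundingRect(l); g=cv2.imread(f"pics/{n}.png",0)[y-8:y+h+14:3,x-14:x+w+14:3]; print(g)
E
```

```text
[ 0.44171692 -0.02371388  0.19660709] [179.92013815  19.04387125   9.38882347]
cam [ 60. -77. 303.] keeper [339. 165.] front wall top/floor [338. 165.] [335. 139.]
[ 299    0   56   93 3212] [326.  43.] at floor [  2. -85.  20.] [[30.0, -83.0, 55.0], [-18.0, -85.0, 55.0]]
[ 317  101   39   46 1146] [336. 123.] at floor [-50. -94.  20.] [[-23.0, -91.0, 55.0], [-52.0, -92.0, 55.0]]
v1 [[326, 203], [317, 215], [331, 234], [339, 235], [344, 232], [346, 226], [334, 207]]
[[108 111 101 105 109 118 114  93  91  97 104 108 108 104 107 108 112 115
  108 110]
 [111 107 103 102 101 106 103 102  96  99 105 111 106 106 105 106 111 114
  111 111]
 [110 112 104 100 100 103 101 100  97  96 108 104 108 106 110 108 115 111
  107 112]
 [112 111 107 103 107 107 102  76  66  61  96 108 109 105 112 106 112 110
  107 107]
 [107 108 107 107 108 106  69  85  56  58  61  95 107 104 112 108 114 105
  112 109]
 [110 108 106 104 106  82  87 107  78  56  61  63 100 107 111 107 109 112
  107 107]
 [105 110 107 104 101  80 105 105 108  59  56  55  73  99 108 107 112 105
  107 106]
 [107 109 108 107 103 109 109 106 
[... 2055 characters left out ...]
75 73 72 76 77 80 79 77 74 74 74 73 78 90 85 80 84]
 [82 82 81 79 84 83 81 74 72 76 77 77 79 81 77 74 74 72 80 88 83 81 85]
 [82 78 82 81 78 84 79 77 72 67 76 70 79 81 80 80 73 74 82 84 85 83 80]
 [79 83 79 85 84 79 83 79 70 70 73 74 76 79 78 81 76 75 82 84 79 82 83]
 [79 79 84 83 82 83 83 80 82 79 74 78 75 76 78 77 73 82 81 80 81 81 80]
 [81 76 87 81 80 84 77 81 81 81 81 83 82 78 83 82 81 83 81 80 83 79 80]
 [84 86 82 84 82 78 85 83 88 81 79 83 83 83 81 85 81 81 82 78 80 81 83]
 [85 84 78 83 84 80 82 82 82 82 80 78 81 79 86 81 85 86 80 85 82 80 82]
 [84 82 79 84 79 80 80 81 79 81 79 83 81 77 82 80 81 80 83 84 80 83 82]
 [87 86 83 82 82 80 76 73 78 77 77 75 78 79 80 77 79 85 85 85 83 84 82]]
```

The whole tilted piece is visible from this side. Its edges run from the floor to about 10–15 mm up the front wall, so it lies low in the well and is not hung on the keeper. Last check: raise the arm, check scraper and bystanders, then hand in.

{"method": "move_arm", "body": {
  "deltas": [0,10,0,0,0,-0.04,0,0,19,0,0,0,-0.08,0,0,19,0,0,0,-0.1,0,0,19,0,0,0,-0.1,0,0,19,0,0,0,-0.1,0,0,19,0,0,0,-0.1,0]
}}

```text
t: 21.45
tool_pos: [0.4735, -0.0183, 0.2904]
eef_rot: [179.9, 0.1, 9.4]
ft_force: [-0.0, -0.5, 0.3]
opening: -0.0001
```

```bash
python3 - <<'E'
from h import *
s=monitor.get_state();print(s["t"],s["tool_pos"],s["eef_rot"],s["ft_force"])
p=imaging.get_image("top"); save(p,"top4.png")
for t in "scraper petri_dish staining_jar timer slide_box".split():
    for r in models.landmark_of(p,t)[:1]: print(t,np.round(r["point"]),round(r["confidence"],2),np.round(atz(p,r["point"],0),3))
a=cv2.imread("pics/top0.png")[280:345,230:280].astype(int);b=cv2.imread("pics/top4.png")[280:345,230:280].astype(int);print("scraper region diff",abs(a-b).mean())
c=cv2.imread("pics/top3.png")[240:330,440:475].astype(int);d=cv2.imread("pics/top4.png")[240:330,440:475].astype(int);print("lid region diff",abs(c-d).mean())
E
```

```text
21.45 [ 0.47346746 -0.01829161  0.29037975] [1.79938208e+02 1.05485482e-01 9.42766975e+00] [-0.01485162 -0.52684953  0.27772573]
scraper [250. 310.] 0.73 [0.454 0.352 0.   ]
petri_dish [326. 226.] 0.77 [0.65  0.183 0.   ]
staining_jar [318. 182.] 0.72 [0.753 0.205 0.   ]
timer [489. 217.] 0.84 [ 0.678 -0.193  0.   ]
slide_box [145. 300.] 0.72 [0.473 0.59  0.   ]
scraper region diff 26.12492307692308
lid region diff 52.4184126984127
```

```bash
python3 - <<'E'
from h import *
for n in("top0","top4"):
    a=cv2.cvtColor(cv2.imread(f"pics/{n}.png")[270:345,230:285],cv2.COLOR_BGR2HSV); m=cv2.inRange(a,(105,120,30),(125,255,255)); print(n,cv2.minAreaRect(np.argwhere(m)[:,::-1].astype(np.float32)),(m>0).sum())
print(arm.close_job())
E
```

```text
top0 ((20.897783279418945, 35.46330642700195), (13.53872299194336, 47.22866439819336), 19.746837615966797) 626
top4 ((19.795866012573242, 36.747230529785156), (13.53872299194336, 47.301063537597656), 19.746837615966797) 626
the job is handed in; nothing more can be done
None
```

I cleared the station and handed the job in at about 21.5 s. I swung the latch aside and the lid sprang open. I then wiped all four offcuts into the well in one stroke of the scraper and stood it back on the bench near its starting spot.

**Wax:** The plate is empty and all four pieces are in the well. Three lie flat. The fourth is tilted in the corner under the keeper, about 10–15 mm up the front wall by my estimate. A first rough height estimate for that piece disagreed with itself. A closer look from the other side showed the whole piece below the wall top and clear of the keeper.

**Scraper:** Its outline from above matches the start picture in size and angle, about 1 px off in position, so it is standing upright.

**Bystanders:** The petri dish, staining jar, timer and slide box were found within 8 mm of their first positions, which is about the detection noise.

**Lid:** It was clearly open in the last close picture. The arm hid it from the top camera in the final one, so that last comparison showed nothing about it.

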